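# Unlock the medicine drawers and hold the key turned

## Robot

A 7-joint arm with a two-finger parallel gripper is mounted at the origin on the work surface. World frame = base frame: x ahead of the robot, y to its left, z up, the work surface at z = 0. Lengths are in m, angles in rad, forces in N, time in s.
With the tool pointing down it reaches from about 0.4 to 0.75 m from the base axis. Payload 19.5 kg.
Tool frame: the origin (TCP) lies at the very end of the fingers, on their centre line; the grasp point (between the pads) lies 19 mm behind it; z points along the fingers, x is the direction in which the jaws open and shut, and the axes are right-handed (so a half turn about z gives the same grasp; the last joint's range is limited). The gripper opens to 85 mm and grips with 20 to 120 N. Pads are 22 mm wide; open, the fingers measure 114 mm over their backs; the gripper's body (76 mm by 85 mm) begins 54 mm behind the grasp point. The pads swing forward as they close: fully open they stand 13 mm farther back than shut.
Start: joints at [-1.199, 0.707, -0.028, 1.485, 0.022, 0.951, -0.075], TCP at [0.231, 0.526, 0.231] pointing down, gripper open.
Joint ranges: [-2.71, 2.71], [-0.32, 2.16], [-1.57, 1.52], [0, 2.45], [-1.46, 4.6], [0, 2.02], [-2.83, 2.83]. Speed limits (rad/s): [1.89, 1.89, 2.57, 2.57, 3.01, 3.01, 3.01].

## Interface

Orientations are given as a unit quaternion [w, x, y, z].
In Python, from cell import arm gives the robot as it stands.
- The arm moves only by the tool servo_tool, never from a script. Its argument "plan" is a list of rows, each a list of 7 numbers: the shift along the world's x, y, z in units of 25 mm (1.0 is 25 mm), then the turn, a rotation vector about the world's x, y, z in units of 8 degrees (1.0 is 8 degrees), then the opening, from 0 (shut) to 1 (fully open). A call has exactly 8 rows; each row shifts and turns the commanded pose from where the row before left it; what a row does not reach is not made up. A row lasts 1/10 s, in which the tool goes at most 50 mm and 8.59 degrees, less where a joint would pass 70% of its speed; a pose out of reach is approached as far as the arm can. A call is refused whole if a number of a shift passes 1 or a number of a turn 1, either way. A call with a gripper value outside its range is refused whole. The fingers move at their own pace and stop on an object; the grip force is fixed at half the most. Time passes only in rows, so rows that do not move let the fingers close, or fill a call up. It gives the time, the measured TCP pose, the force and the opening at its end, in the units of the state.
- arm.state(): the state, without advancing time (a new reading comes with each control period).
- arm.snapshot(name): name is "scene" or "top" or "wrist"; returns a dict with "color" (400x640x3 uint8, blue, green, red), "depth" (400x640 float32, m along the optical axis (not along the pixel's ray), 0 where there is no reading), "vertical_fov" (degrees; the focal length in pixels is half the picture's height over the tangent of half this angle, whatever the lens; pixels are square), "cx", "cy" (the principal point, pixels), "view" (4x4, takes a point from world to camera coordinates). Camera axes: x right, y down, z forward; pixel columns grow to the right and rows downward; lengths in m; the calibration is good to about 2 mm. A picture is of the moment at which its call begins.
- arm.hand_in(): hands the job in, once; it reports no verdict.
The state is a dict: "time": time; "joint_pos": joint angles; "joint_velocities": joint speeds; "tau": joint torques, N m; "ee_pos": TCP position; "ee_rot": TCP orientation; "force": force on the tool from outside, world axes, zero at the start; "wrist_torque": the same for the moment, N m; "grip_width": finger opening in m.
Only numpy, scipy, OpenCV 4.12 (cv2) and the standard library are available. Lean on these libraries where they do the work, as an engineer would, in place of code of your own. Each camera call takes 0.05 s, during which the arm holds its last target. There are 200 camera calls.

## Task

The three-tier drawer unit has a spring-return lock on its top with a blue collar. Take the blue key out of the bamboo key stand, push it down into the lock until it is fully home (the pins are sticky, so it may want some wiggling), then turn it a quarter turn clockwise as seen from above. It springs back if let go: finish still gripping the key and holding it turned, so that the drawers stay unlocked, and leave the yellow key and everything else on the table where it is.

Things in the scene. Friction and masses are not known exactly. Their poses are not given: they have to be found in the camera images.
- blue_key: Key to use, 45 g, upright in the stand. Origin: middle of the tip's end; +z up to the bow, x thickness, y width. Steel bit 6 thick, 16 wide, z 0 to 9, end rounded across the thickness; round shank 6 diameter, z 9 to 46; flat blue bow 10 thick (x), 30 wide (y), z 46 to 76: grip it across its thickness. Half a turn about z makes no difference.
- yellow_key: Same shape and axes as the blue key but with a yellow bow, in the stand's other slot, 76 mm from the blue key; which slot is which varies. Not to be moved.
- key_stand: Fixed bamboo block 46 (x) by 150 (y) by 36 high, origin at the centre of its underside. Slots at y = -38 and +38, 7.5 (x) by 17.5 (y) and 28 deep: a key's tip stands 8 and its bow 54 to 84 above the table. The keys' width lies along the stand's y.
- drawer_unit: Fixed unit of three translucent drawers, 150 (x) by 170 (y) by 122 high, origin at the centre of its underside, fronts at -x. Mid-top: lock case 64 by 64, its blue collar's top at height 155. The key slot lies on the unit's z axis, 18 long in the unit's y, 8.5 wide in x; the key goes straight down with its y along the unit's y.
- lock_mouth (a point): Centre of the key funnel's top, 155 above the table, axes as the drawer unit. Funnel: 16.5 by 26 narrowing to 8.5 by 18 at 5 deep. At 6 to 16 deep two sticky side pins stand 3 into the slot: pushing straight down takes 10 to 18 N, less while turning it 0.1 rad to and fro. Home: key tip 27.5 deep (25 counts), bow then begins 18.5 above this point; only then can it turn.
- lock_plug (a joint): Angle in rad the lock has turned: 0 at rest, grows clockwise seen from above, hard stop at 1.57. A spring drives it back with 0.04 N m at rest to 0.15 N m fully turned. Play: the key turns about 0.13 rad before the lock follows. A red-tabbed steel bar on the drawer fronts rises 14 mm with it.
- mug: White ceramic mug, 80 in diameter, 92 high, with a steel tongue depressor standing in it up to 160 high; origin at the centre of its underside. Bystander.
- jar: Empty glass jar with a metal screw lid, 72 in diameter, 100 high; origin at the centre of its underside. Bystander.
- pill_case: Blue plastic week pill case, 50 by 150 by 24 high; origin at the centre of its underside. Bystander.
- cotton_box: White and green carton, 100 by 100 by 70 high; origin at the centre of its underside. Bystander.
- tea_canister: Red tea canister with a dark lid, 72 in diameter, 85 high; origin at the centre of its underside. Bystander.

How it is judged:
On the way, in this order (a step that is already met when the one before it is completed fails the run):
1. the blue key is fully home in the lock (z of blue_key in the frame of lock_mouth below -0.025 m and horizontal distance between blue_key and lock_mouth below 0.006 m and angle between blue_key's own z axis and vertical below 0.2 rad), for 0.1 s.
2. the lock is turned a quarter with the key (all of step 1 and value of joint lock_plug above 1.25 rad and contact force between the fingers and blue_key above 2 N), for 0.2 s.
At the end, for the whole second after the job is handed in: The blue key is home (tip 25 mm or more below the lock mouth, within 6 mm of its axis, upright within 0.2 rad), the lock is turned over 1.25 rad and still (under 0.2 rad/s), the fingers grip the key (over 2 N), bystanders moved less than 30 mm, yellow key 20 mm (all of step 2 and velocity of joint lock_plug between -0.2 and 0.2 rad/s and distance of each of mug, jar, pill_case, cotton_box, tea_canister from where it was at the start of the episode below 0.03 m and distance of yellow_key from where it was at the start of the episode below 0.02 m); the arm keeps its last pose, push and grip.
It fails at once if the yellow key is taken or moved by 20 mm (distance of yellow_key from where it was at the start of the episode above 0.02 m).
It fails at once if another thing on the table is moved by 30 mm (distance of any of mug, jar, pill_case, cotton_box, tea_canister from where it was at the start of the episode above 0.03 m).
It also fails if it takes over 45 s, if anything falls off the work surface, if the arm or the gripper's body presses on something with over 40 N, if the wrist force passes 120 N, or if a joint passes its speed limit or range.

## Working session

There is one attempt and no reset: what is moved stays moved. The work goes in short steps, Python scripts to look and compute and a tool call to move; the robot and the scene stay as the last step left them, time stands still between calls to the robot, and variables do not carry over. Pictures are saved under pics/ and viewed, about 8 in all and at most 12, crops included, and the job is handed in when it is done.

Besides the shell and the picture viewer there is one more tool, called after "Call:" as name(argument=value, ...) on one line, values as JSON. servo_tool: Moves the arm, as the interface text tells. Its arguments: {"type":"object","properties":{"plan":{"type":"array","items":{"type":"array","items":{"type":"number"}}}},"required":["plan"]}

```bash
ls; mkdir -p pics
python3 - <<'E'
from cell import arm
import cv2,numpy as np,pickle
s=arm.state();print(s)
for n in("scene","top"):
    d=arm.snapshot(n);pickle.dump(d,open(f'{n}.pkl','wb'));cv2.imwrite(f'pics/{n}0.png',d['color']);print(n,d['vertical_fov'],d['cx'],d['cy'],np.round(d['view'],3).tolist())
E
```

```text
pics
{'time': 0.0, 'joint_pos': array([-1.19871401,  0.70708954, -0.02761953,  1.48499985,  0.02200223,
        0.95088784, -0.07552569]), 'joint_velocities': array([ 4.34192239e-04, -1.41336598e-03, -1.86035322e-04,  7.23893594e-04,
       -5.42114203e-04, -4.34950416e-05,  6.04669840e-05]), 'tau': array([ 1.20842907e-05, -8.83211946e+01,  1.23428442e+00, -2.36159742e+01,
        1.68124668e-02,  6.67729691e-03,  3.36085805e-05]), 'ee_pos': array([0.23108833, 0.52623424, 0.23083496]), 'ee_rot': array([ 3.10188623e-04,  8.37285902e-01,  5.46765056e-01, -4.43268591e-04]), 'force': array([-0.85786042, -0.18564704, -0.05911608]), 'wrist_torque': array([-0.04271906, -0.02159523, -0.03590306]), 'grip_width': 0.08532586294769229}
scene 46.10705364264094 317.3049805897448 187.22005149753505 [[0.565, 0.825, -0.002, -0.3], [0.5, -0.344, -0.795, -0.218], [-0.656, 0.448, -0.607, 1.904], [0.0, 0.0, 0.0, 1.0]]
top 52.61981858949962 314.6016267048183 195.6516835143274 [[0.022, -0.999, 0.026, -0.068], [-0.989, -0.026, -0.144, 0.6], [0.145, -0.023, -0.989, 1.446], [0.0, 0.0, 0.0, 1.0]]
```

View pics/scene0.png

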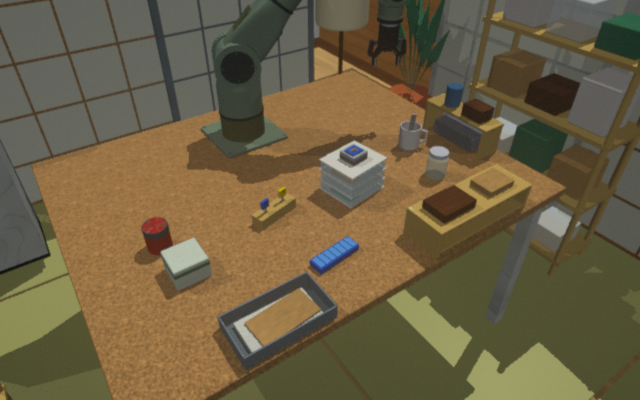

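View pics/top0.png

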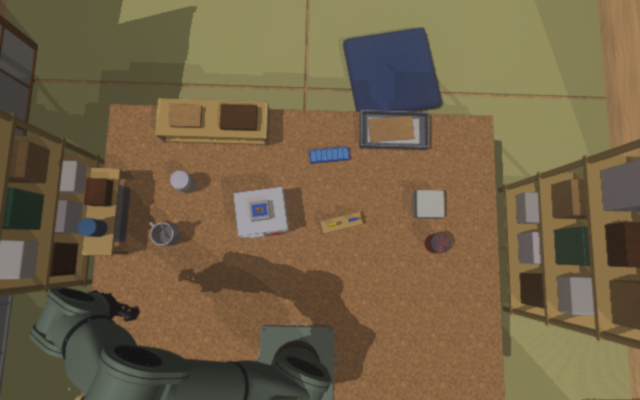

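The scene view shows the stand at about (273,210), with the blue key at (265,204) and the yellow key at (282,193). The drawer unit, with its blue collar, is at (353,155). In the top view the stand is at (342,222), the blue bow at about (353,218), and the collar at (260,211).

```bash
cat > h.py <<'E'
import numpy as np,cv2,pickle
def f(d): return d['color'].shape[0]/2/np.tan(np.radians(d['vertical_fov']/2))
def ray(d,p):
    V=np.array(d['view']);R=V[:3,:3];r=R.T@np.array([(p[0]-d['cx'])/f(d),(p[1]-d['cy'])/f(d),1.]);return -R.T@V[:3,3],r
def plane(d,p,z):
    o,r=ray(d,p);return o+r*(z-o[2])/r[2]
def tri(a,b):
    (o,r),(q,s)=a,b;t=np.linalg.lstsq(np.c_[r,-s],q-o,rcond=None)[0];x,y=o+t[0]*r,q+t[1]*s;return (x+y)/2,np.linalg.norm(x-y)
def blobs(d,hue,roi,smin=110,vmin=50,amin=6):
    x0,y0,x1,y1=roi;h=cv2.cvtColor(d['color'],cv2.COLOR_BGR2HSV)
    m=cv2.inRange(h,(hue[0],smin,vmin),(hue[1],255,255));k=np.zeros_like(m);k[y0:y1,x0:x1]=m[y0:y1,x0:x1]
    n,l,st,c=cv2.connectedComponentsWithStats(k)
    return [(c[i],st[i,4],np.argwhere(l==i)[:,::-1]) for i in range(1,n) if st[i,4]>=amin]
E
python3 - <<'E'
from h import *
S,T=[pickle.load(open(n+'.pkl','rb')) for n in('scene','top')]
for nm,d,r in(('top',T,(315,200,375,240)),('scene',S,(245,180,300,230))):
    for c,a,p in blobs(d,(105,130),r): print(nm,'blue',c,a)
    for c,a,p in blobs(d,(22,32),r,190,140): print(nm,'yel',c,a)
for nm,d,r in(('top',T,(240,190,280,230)),('scene',S,(335,140,372,168))):
    for c,a,p in blobs(d,(105,130),r): print(nm,'collar',c,a,plane(d,c,.155))
c=np.vstack([cv2.resize(T['color'][190:245,225:375],None,fx=5,fy=5,interpolation=2),cv2.resize(S['color'][135:235,240:390],None,fx=5,fy=5,interpolation=2)[:320]])
cv2.imwrite('pics/crop.png',c)
E
```

```text
top blue [352.18181818 219.09090909] 11
scene blue [263.78947368 201.15789474] 19
scene yel [281.35 188.95] 20
top collar [258.85148515 209.63366337] 101 [0.53295048 0.13623128 0.155     ]
scene collar [353.0375 149.9   ] 80 [0.53510973 0.13796375 0.155     ]
```

View pics/crop.png

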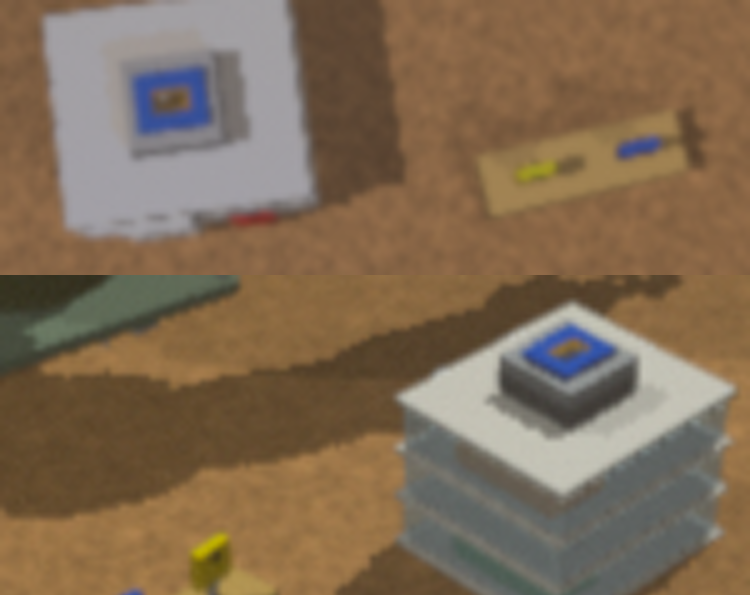

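The crop shows the collar square at about (172,100) in the upper half, with its wooden-coloured slot centred. The red tab is on the robot-facing side, so the fronts are at -x as expected. The yellow bow is at (537,172) and the blue bow at (640,148).

Run:
```python
from h import *
S,T=[pickle.load(open(n+'.pkl','rb')) for n in('scene','top')]
print('blue',tri(ray(T,(352.4,219.1)),ray(S,(263.8,201.2))))
print('blue top z.08',plane(T,(352.4,219.1),.08),'yel',plane(T,(332.4,224.4),.08), tri(ray(T,(332.4,224.4)),ray(S,(281.3,189))))
# unit top: white mask
h=cv2.cvtColor(T['color'],cv2.COLOR_BGR2HSV);m=cv2.inRange(h,(0,0,130),(180,60,255));k=np.zeros_like(m);k[180:245,225:300]=m[180:245,225:300]
c=max(cv2.findContours(k,0,1)[0],key=cv2.contourArea);P=np.array([plane(T,p,.122)[:2] for p in c[:,0]]);r=cv2.minAreaRect((P*1000).astype(np.float32));print('unit',r)
d=T;m=cv2.inRange(h,(12,60,120),(30,200,255))
b=blobs(T,(105,130),(240,190,280,230))[0][2];P=np.array([plane(T,p,.155)[:2] for p in b]);print('collar',cv2.minAreaRect((P*1000).astype(np.float32)))
from scipy.spatial.transform import Rotation as R
print(R.from_quat([.837286,.546765,-.000443,.00031]).as_matrix().round(3))
```

```text
blue (array([ 0.51613381, -0.18870636,  0.07893612]), np.float64(0.0026673530316568272))
blue top z.08 [ 0.51540531 -0.18975709  0.08      ] yel [ 0.49473147 -0.11849335  0.08      ] (array([ 0.49598094, -0.11603627,  0.08129319]), np.float64(0.005447212726436604))
unit ((526.4953002929688, 135.58114624023438), (164.5655059814453, 171.41455078125), 8.931235313415527)
collar ((532.8674926757812, 136.31019592285156), (37.071292877197266, 45.766273498535156), 9.697559356689453)
[[ 0.402  0.916 -0.   ]
 [ 0.916 -0.402 -0.001]
 [-0.001  0.    -1.   ]]
```

Call:
servo_tool(plan=[[0.5,-1,0.2,0,0,-0.8,1],[0.5,-1,0.2,0,0,-0.8,1],[0.5,-1,0.2,0,0,-0.8,1],[0.5,-1,0.2,0,0,-0.8,1],[0.5,-1,0.2,0,0,-0.8,1],[0.5,-1,0.2,0,0,-0.8,1],[0.5,-1,0.2,0,0,-0.8,1],[0.5,-1,0.2,0,0,-0.8,1]])

```text
time: 0.9
ee_pos: [0.3315, 0.3254, 0.2714]
ee_rot: [0.0, 0.992, 0.129, -0.0]
force: [-0.1, -0.1, -0.5]
grip_width: 0.0857
```

Call:
servo_tool(plan=[[0.6,-1,0.3,0,0,0,1],[0.6,-1,0.3,0,0,0,1],[0.6,-1,0.3,0,0,0,1],[0.6,-1,0.3,0,0,0,1],[0.6,-1,0.3,0,0,0,1],[0.6,-1,0.3,0,0,0,1],[0.6,-1,0.3,0,0,0,1],[0,0,0,0,0,0,1]])

```text
time: 1.7
ee_pos: [0.4377, 0.1484, 0.3244]
ee_rot: [0.001, 0.992, 0.129, 0.001]
force: [0.6, 0.4, 0.0]
grip_width: 0.085
```

Run:
```python
from cell import arm
import cv2,numpy as np,pickle
d=arm.snapshot('wrist');pickle.dump(d,open('w1.pkl','wb'));cv2.imwrite('pics/w1.png',d['color'])
s=arm.state();print(s['time'],s['ee_pos'],s['ee_rot'],s['joint_pos'].round(2));print(d['vertical_fov'],d['cx'],d['cy'],d['view'].round(3))
```

```text
1.75 [0.43670505 0.15027835 0.32382906] [9.70680092e-05 9.91515676e-01 1.29987105e-01 8.26037560e-05] [-0.55  0.44  0.24  1.71 -0.12  1.01 -0.01]
69.64753858932329 320.52306907411145 203.70775906213964 [[ 0.967  0.255  0.001 -0.462]
 [ 0.242 -0.919  0.311 -0.04 ]
 [ 0.08  -0.301 -0.95   0.478]
 [ 0.     0.     0.     1.   ]]
```

View pics/w1.png

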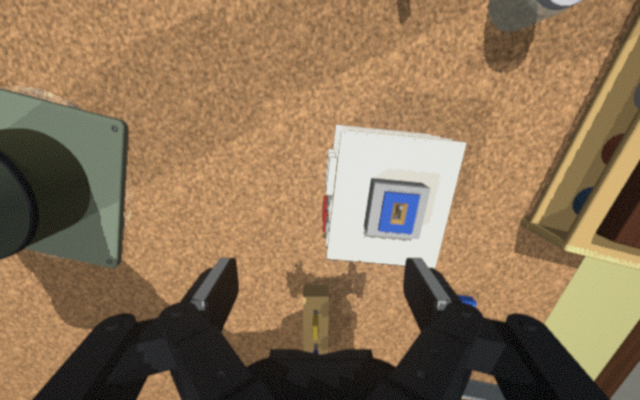

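The wrist view shows the unit's white top at (335-465, 125-265) and the blue collar centred at about (402,212), with its slot at (400,212). The +y end of the stand, with the yellow key, is at (316,320).

Run:
```python
from h import *
W=pickle.load(open('w1.pkl','rb'))
h=cv2.cvtColor(W['color'],cv2.COLOR_BGR2HSV)
def rect(m,roi,z):
    x0,y0,x1,y1=roi;k=np.zeros_like(m);k[y0:y1,x0:x1]=m[y0:y1,x0:x1]
    c=max(cv2.findContours(k,0,1)[0],key=cv2.contourArea)
    P=np.array([plane(W,p,z)[:2] for p in cv2.convexHull(c)[:,0]]);return np.round(cv2.minAreaRect((P*1000).astype(np.float32))[0],1),cv2.minAreaRect((P*1000).astype(np.float32))[1:]
print('collar',rect(cv2.inRange(h,(105,130,60),(130,255,255)),(360,170,435,250),.155))
print('slot funnel',rect(cv2.inRange(h,(8,50,20),(35,255,255)),(382,190,420,235),.155))
print('unit',rect(cv2.inRange(h,(0,0,150),(180,40,255)),(325,110,480,275),.122))
print('depth collar',W['depth'][212,425:432],W['depth'][196,385:415:6])
```

```text
collar (array([533.6, 138.4]), ((39.37729263305664, 47.51564025878906), 9.40119457244873))
slot funnel (array([534.1, 138. ]), ((14.825169563293457, 24.178144454956055), 9.252766609191895))
unit (array([527.1, 139.7]), ((161.58949279785156, 174.46730041503906), 9.104549407958984))
depth collar [0.36764348 0.36612126 0.36655793 0.36479318 0.36620566 0.36581144
 0.366479  ] [0.32488185 0.32575038 0.32631218 0.32516214 0.3259178 ]
```

Call:
servo_tool(plan=[[0.2,-0.85,-0.2,0,0,0,1],[0.2,-0.85,-0.2,0,0,0,1],[0.2,-0.85,-0.2,0,0,0,1],[0.2,-0.85,-0.2,0,0,0,1],[0.2,-0.85,-0.3,0,0,0,1],[0.2,-0.85,-0.3,0,0,0,1],[0.2,-0.85,-0.3,0,0,0,1],[0.2,-0.85,-0.3,0,0,0,1]])

```text
time: 2.55
ee_pos: [0.4761, -0.0183, 0.2731]
ee_rot: [-0.0, 0.991, 0.132, -0.0]
force: [0.5, -0.0, -0.3]
grip_width: 0.0851
```

Call:
servo_tool(plan=[[0.2,-0.95,-0.4,0,0,0,1],[0.2,-0.95,-0.4,0,0,0,1],[0.2,-0.95,-0.4,0,0,0,1],[0.2,-0.95,-0.4,0,0,0,1],[0.2,-0.95,-0.4,0,0,0,1],[0.2,-0.95,-0.4,0,0,0,1],[0.2,-0.95,-0.4,0,0,0,1],[0,0,0,0,0,0,1]])

```text
time: 3.35
ee_pos: [0.5108, -0.1865, 0.2022]
ee_rot: [0.0, 0.991, 0.13, -0.001]
force: [-0.4, 1.3, 0.9]
grip_width: 0.0853
```

Run:
```python
from cell import arm
import cv2,numpy as np,pickle
d=arm.snapshot('wrist');pickle.dump(d,open('w2.pkl','wb'));cv2.imwrite('pics/w2.png',d['color'])
s=arm.state();print(s['time'],s['ee_pos'],s['ee_rot'],s['joint_pos'].round(2))
from h import *
for hue,a in(((105,130),(130,60)),((22,35),(170,120))):
  for c,n,p in blobs(d,hue,(200,100,440,400),*a,amin=60): print(hue,c,n,[plane(d,c,z)[:2].round(4) for z in(.07,.084)])
```

```text
3.4 [ 0.5109393  -0.18478782  0.20284074] [-3.42499815e-04  9.91403770e-01  1.30835296e-01 -7.56725937e-04] [ 0.2   0.7   0.16  1.64 -0.15  0.81  0.69]
(105, 130) [326.60425532 199.11489362] 235 [array([ 0.5181, -0.1903]), array([ 0.5167, -0.1862])]
```

View pics/w2.png

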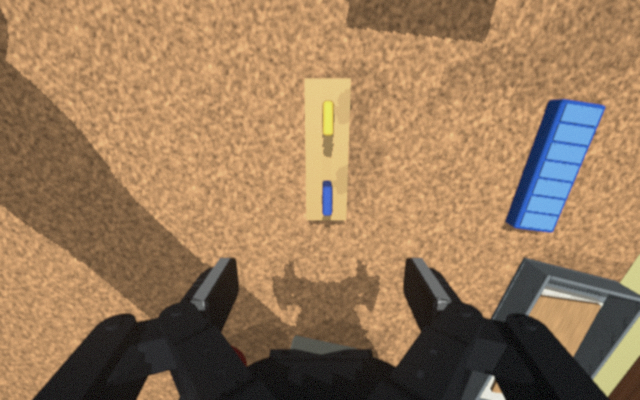

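The wrist view shows the stand upright at (305-350, 78-220), the yellow bow at (328,118), and the blue bow at (327,199). The fingers' midline is at column 320.

Run:
```python
from h import *
W=pickle.load(open('w2.pkl','rb'))
h=cv2.cvtColor(W['color'],cv2.COLOR_BGR2HSV)
for nm,m,z in(('blue',cv2.inRange(h,(105,130,40),(130,255,255)),.084),('yel',cv2.inRange(h,(25,180,80),(35,255,255)),.084)):
    k=np.zeros_like(m);k[70:230,300:355]=m[70:230,300:355]
    c=max(cv2.findContours(k,0,1)[0],key=cv2.contourArea);hl=cv2.convexHull(c)
    P=np.array([plane(W,p,z)[:2] for p in hl[:,0]])*1000;print(nm,cv2.boundingRect(c),cv2.minAreaRect(P.astype(np.float32)))
# stand: edges by saturation/brightness, print row profiles
g=cv2.GaussianBlur(W['color'],(3,3),0).astype(int)
L=[];Rr=[]
for y in range(85,216,5):
    gr=np.abs(np.diff(g[y].sum(1)))
    l=295+np.argmax(gr[295:313]);r=340+np.argmax(gr[340:360]);L.append(plane(W,(l+.5,y),.036)[:2]);Rr.append(plane(W,(r+.5,y),.036)[:2])
for A in(L,Rr):
    A=np.array(A);q=np.polyfit(A[:,1],A[:,0],1);rs=A[:,0]-np.polyval(q,A[:,1]);ok=abs(rs)<.003;q=np.polyfit(A[ok,1],A[ok,0],1)
    print('edge x at y=-.188',np.polyval(q,-.188),'yaw',np.degrees(np.arctan(-q[0])),ok.sum())
for y in (79,220): print('end',plane(W,(327,y),.036))
```

```text
blue (323, 182, 8, 33) ((516.375244140625, -185.5050811767578), (6.741614818572998, 31.766544342041016), 15.489397048950195)Traceback (most recent call last):
  File "<stdin>", line 6, in <module>
ValueError: max() iterable argument is empty
```

Call:
servo_tool(plan=[[0.22,-0.09,-0.85,0,0,0,1],[0,0,-0.85,0,0,0,1],[0,0,-0.85,0,0,0,1],[0,0,-0.85,0,0,0,1],[0,0,-0.85,0,0,0,1],[0,0,-0.85,0,0,0,1],[0,0,-0.85,0,0,0,1],[0,0,-0.15,0,0,0,1]])

```text
time: 4.2
ee_pos: [0.5161, -0.1851, 0.0497]
ee_rot: [-0.001, 0.991, 0.132, -0.001]
force: [-0.5, 1.1, 0.9]
grip_width: 0.0857
```

Run:
```python
from cell import arm
import cv2,numpy as np,pickle
d=arm.snapshot('wrist');pickle.dump(d,open('w3.pkl','wb'));cv2.imwrite('pics/w3.png',d['color'])
s=arm.state();print(s['time'],s['ee_pos'],s['ee_rot'])
from h import *
for c,n,p in blobs(d,(105,130),(230,100,410,400),130,40,amin=60): print(c,n,p.min(0),p.max(0),cv2.minAreaRect(p.astype(np.float32)),plane(d,c,.084))
```

```text
4.25 [ 0.5163769  -0.18558247  0.05040721] [-6.49245387e-04  9.91261897e-01  1.31904249e-01 -8.35894085e-04]
[321.03182828 290.83419689] 1351 [311 249] [331 327] ((321.0, 288.0), (78.0, 20.0), 90.0) [ 0.51587127 -0.18178022  0.084     ]
```

View pics/w3.png

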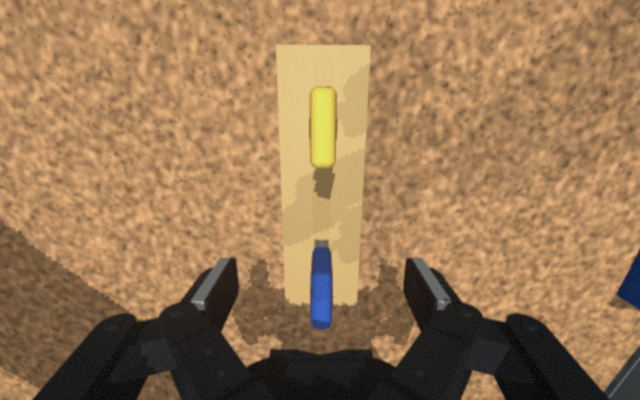

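The blue bow lies centred between the fingers at column 321: its top face covers rows about 272-327 and is parallel to the pads. I'll close now.

Call:
servo_tool(plan=[[0,-0.04,0,0,0,0,0],[0,0,0,0,0,0,0],[0,0,0,0,0,0,0],[0,0,0,0,0,0,0],[0,0,0,0,0,0,0],[0,0,0,0,0,0,0],[0,0,0,0,0,0,0],[0,0,0,0,0,0,0]])

```text
time: 5.05
ee_pos: [0.5167, -0.1881, 0.0515]
ee_rot: [0.0, 0.991, 0.131, 0.0]
force: [-1.9, 0.4, 5.8]
grip_width: 0.009
```

Call:
servo_tool(plan=[[0,0,0,0,0,0,0],[0,0,0.5,0,0,0,0],[0,0,0.8,0,0,0,0],[0,0,0.8,0,0,0,0],[0,0,1,0,0,0,0],[0,0,1,0,0,0,0],[0,0,1,0,0,0,0],[0,0,1,0,0,0,0]])

```text
time: 5.85
ee_pos: [0.5164, -0.188, 0.2057]
ee_rot: [0.0, 0.991, 0.131, 0.0]
force: [-0.4, 0.0, -0.6]
grip_width: 0.009
```

Run:
```python
from cell import arm
import cv2,numpy as np,pickle
d=arm.snapshot('wrist');pickle.dump(d,open('w4.pkl','wb'));cv2.imwrite('pics/w4.png',d['color'][150:400,200:440].repeat(2,0).repeat(2,1))
s=arm.state();print(s['time'],s['ee_pos'],s['ee_rot'],s['grip_width'],s['force'],s['wrist_torque'])
```

```text
5.9 [ 0.51759276 -0.18854466  0.2091792 ] [0.00107965 0.99135833 0.1311597  0.00215072] 0.009211109361330091 [ 0.0134015  -0.08139517  6.23212463] [-0.00062103 -0.05472136 -0.01535752]
```

View pics/w4.png

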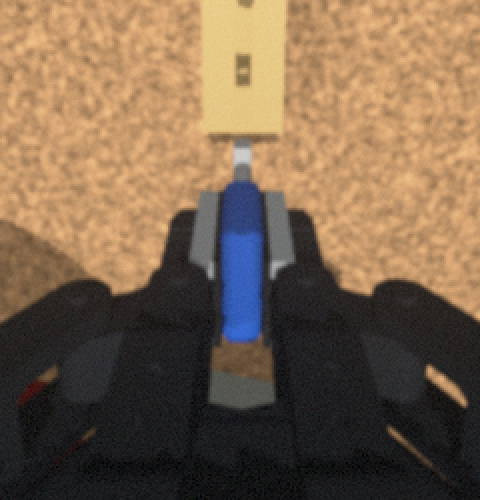

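The key is held between the pads and out of the stand. In the crop the bow is at (242,180-340) and the steel bit at (243,140-165), straight in the image. The blue slot is empty, and the yellow key is out of this crop.

Run:
```python
from h import *
W=pickle.load(open('w4.pkl','rb'));t=np.array([.51745,-.1884,.209])
a=np.radians(15.1);ex=np.array([np.cos(a),np.sin(a)]);ey=np.array([-np.sin(a),np.cos(a)])
for nm,p,dz in(('tip corner',(321.5,220),-.0435),('bow top +y',(321,266),.0325),('bow top -y',(321,320),.0325),('bow bottom +y',(321,241),.0025)):
    q=plane(W,p,t[2]+dz)[:2]-t[:2];print(nm,(q@ex*1000).round(1),(q@ey*1000).round(1))
g=cv2.cvtColor(W['color'],cv2.COLOR_BGR2GRAY);print(g[210:244,321]);print(W['color'][258:275,321,0],W['color'][312:326,321,0])
```

```text
tip corner 0.1 8.5
bow top +y -0.3 17.3
bow top -y -0.3 -10.3
bow bottom +y -0.3 14.6
[202 198 202 199 201 193 164 130 112 112 114 116 122 144 181 202 203 202
 205 205 191 162 127 117 111 118 115 116 116 112  95  76  69  65]
[121 125 122 121 121 127 129 132 141 161 184 191 188 191 191 190 193] [210 209 209 207 211 205 203 190 160 112  78  70  63  58]
```

Call:
servo_tool(plan=[[0,0.5,0.6,0,0,-0.2,0],[0,0.8,0.6,0,0,-0.2,0],[0,1,0.5,0,0,-0.2,0],[0,1,0.3,0,0,-0.12,0],[0,1,0,0,0,0,0],[0,1,0,0,0,0,0],[0,1,0,0,0,0,0],[0,1,0,0,0,0,0]])

```text
time: 6.7
ee_pos: [0.5164, -0.0045, 0.2544]
ee_rot: [-0.0, 0.997, 0.081, 0.0]
force: [0.6, 0.1, -1.5]
grip_width: 0.0093
```

Call:
servo_tool(plan=[[0.1,1,0,0,0,0,0],[0.1,1,0,0,0,0,0],[0.1,1,0,0,0,0,0],[0.1,1,0,0,0,0,0],[0.1,0.8,0,0,0,0,0],[0.1,0.6,0,0,0,0,0],[0.05,0.36,0,0,0,0,0],[0,0,0,0,0,0,0]])

```text
time: 7.5
ee_pos: [0.5329, 0.1391, 0.2538]
ee_rot: [-0.0, 0.997, 0.082, -0.0]
force: [-0.5, 0.1, -1.1]
grip_width: 0.0093
```

```bash
cat > st.py <<'E'
from cell import arm
import numpy as np
s=arm.state();q=s['ee_rot'];print('t',s['time'],'pos',s['ee_pos'].round(4),'yaw',np.degrees(2*np.arctan2(q[2],q[1])).round(1),'q',q.round(4),'F',s['force'].round(1),'M',s['wrist_torque'].round(2),'grip',s['grip_width'].round(4),'j',s['joint_pos'].round(2))
E
python3 - <<'E'
import st
from cell import arm
import cv2,pickle
from h import *
d=arm.snapshot('wrist');pickle.dump(d,open('w5.pkl','wb'));cv2.imwrite('pics/w5.png',d['color'][100:350,200:440].repeat(2,0).repeat(2,1))
E
```

```text
Traceback (most recent call last):
  File "st.py", line 3, in <module>
    s=arm.state();q=s['ee_rot'];print('t',s['time'],'pos',s['ee_pos'].round(4),'yaw',np.degrees(2*np.arctan2(q[2],q[1])).round(1),'q',q.round(4),'F',s['force'].round(1),'M',s['wrist_torque'].round(2),'grip',s['grip_width'].round(4),'j',s['joint_pos'].round(2))
                                                                                                                                                                                                               ^^^^^^^^^^^^^^^^^^^^^
AttributeError: 'float' object has no attribute 'round'
```

```bash
sed -i "s/s\['grip_width'\].round(4)/round(s['grip_width'],4)/" st.py
python3 - <<'E'
import st
from cell import arm
import cv2,pickle
from h import *
d=arm.snapshot('wrist');pickle.dump(d,open('w5.pkl','wb'));cv2.imwrite('pics/w5.png',d['color'][100:350,200:440].repeat(2,0).repeat(2,1))
E
```

```text
t 7.5 pos [0.5329 0.1391 0.2538] yaw 9.4 q [-1.000e-04  9.967e-01  8.180e-02 -0.000e+00] F [-0.5  0.1 -1.1] M [-0.01 -0.01  0.01] grip 0.0093 j [-0.45  0.66  0.27  1.54 -0.2   0.96  0.04]
```

View pics/w5.png

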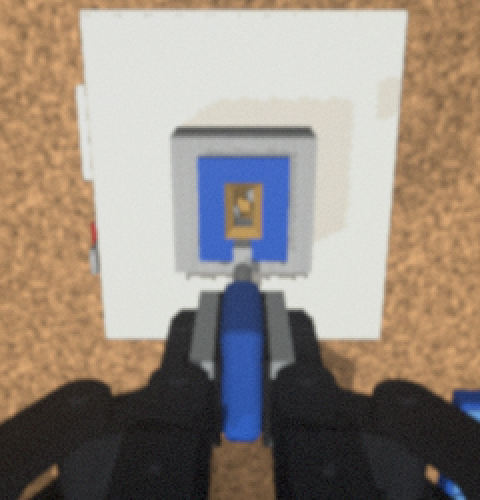

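The wrist view shows the funnel at crop (243,210), aligned with the pads, and the key bit at (242,250), in the same column.

Run:
```python
from h import *
W=pickle.load(open('w5.pkl','rb'));h=cv2.cvtColor(W['color'],cv2.COLOR_BGR2HSV)
m=cv2.inRange(h,(10,90,40),(28,255,255));k=np.zeros_like(m);k[180:226,305:340]=m[180:226,305:340]
c=np.vstack([x for x in cv2.findContours(k,0,1)[0]]);b=cv2.boundingRect(c);print(b)
P=np.array([plane(W,p,.155)[:2] for p in cv2.convexHull(c)[:,0]])*1000;print(cv2.minAreaRect(P.astype(np.float32)))
m=cv2.inRange(h,(105,130,60),(130,255,255));k=np.zeros_like(m);k[170:235,290:350]=m[170:235,290:350];c=max(cv2.findContours(k,0,1)[0],key=cv2.contourArea)
P=np.array([plane(W,p,.155)[:2] for p in cv2.convexHull(c)[:,0]])*1000;print(cv2.minAreaRect(P.astype(np.float32)))
t=np.array([.5334,.1388,.254]);a=np.radians(9.4);ex=np.array([np.cos(a),np.sin(a)]);ey=np.array([-np.sin(a),np.cos(a)])
for nm,p,dz in(('tip corner',(321.5,221.5),-.0435),('bow bottom +y',(321,241),.0025)):
    q=plane(W,p,t[2]+dz)[:2]-t[:2];print(nm,(q@ex*1000).round(1),(q@ey*1000).round(1))
```

```text
(313, 193, 17, 26)
((533.9012451171875, 137.81732177734375), (14.122381210327148, 23.442567825317383), 9.849867820739746)
((533.9901733398438, 138.7356719970703), (38.70991897583008, 46.58074188232422), 9.329140663146973)
tip corner 0.6 5.9
bow bottom +y 0.2 12.9
```

Call:
servo_tool(plan=[[0.03,0,-0.4,0,0,0,0],[0,0,-0.4,0,0,0,0],[0,0,-0.4,0,0,0,0],[0,0,-0.4,0,0,0,0],[0,0,-0.3,0,0,0,0],[0,0,-0.2,0,0,0,0],[0,0,-0.1,0,0,0,0],[0,0,-0.1,0,0,0,0]])

```text
time: 8.35
ee_pos: [0.5338, 0.1385, 0.1962]
ee_rot: [-0.0, 0.997, 0.081, 0.0]
force: [0.6, -0.2, 0.1]
grip_width: 0.0093
```

```bash
python3 st.py
```

```text
t 8.35 pos [0.5338 0.1385 0.1962] yaw 9.3 q [-0.000e+00  9.967e-01  8.130e-02  1.000e-04] F [ 0.6 -0.2  0.1] M [-0.01 -0.03  0.01] grip 0.0093 j [-0.44  0.73  0.24  1.63 -0.22  0.81  0.06]
```

Call:
servo_tool(plan=[[0,0,-0.06,0,0,0,0],[0,0,-0.06,0,0,0,0],[0,0,-0.06,0,0,0,0],[0,0,-0.06,0,0,0,0],[0,0,-0.06,0,0,0.6,0],[0,0,-0.06,0,0,-0.8,0],[0,0,-0.06,0,0,-0.4,0],[0,0,-0.06,0,0,0.6,0]])

```text
time: 9.15
ee_pos: [0.5339, 0.1386, 0.1845]
ee_rot: [0.0, 0.997, 0.08, 0.0]
force: [1.6, -1.6, 1.4]
grip_width: 0.009
```

```bash
python3 st.py
```

```text
t 9.15 pos [0.5339 0.1386 0.1845] yaw 9.2 q [1.000e-04 9.968e-01 8.040e-02 4.000e-04] F [ 1.6 -1.6  1.4] M [-0.07 -0.37  0.  ] grip 0.009 j [-0.44  0.75  0.24  1.64 -0.23  0.78  0.07]
```

Call:
servo_tool(plan=[[0,0,-0.06,0,0,0.6,0],[0,0,-0.06,0,0,-0.6,0],[0,0,-0.06,0,0,-0.6,0],[0,0,-0.06,0,0,0.6,0],[0,0,-0.06,0,0,0.6,0],[0,0,-0.06,0,0,-0.6,0],[0,0,-0.06,0,0,0,0],[0,0,-0.06,0,0,0,0]])

```text
time: 9.95
ee_pos: [0.5336, 0.1385, 0.1721]
ee_rot: [0.0, 0.997, 0.082, -0.0]
force: [-0.3, -0.3, -0.3]
grip_width: 0.0093
```

```bash
python3 st.py
```

```text
t 9.95 pos [0.5336 0.1385 0.1721] yaw 9.4 q [ 1.000e-04  9.966e-01  8.220e-02 -1.000e-04] F [-0.3 -0.3 -0.3] M [ 0.02 -0.03 -0.03] grip 0.0093 j [-0.43  0.76  0.23  1.65 -0.23  0.75  0.07]
```

Call:
servo_tool(plan=[[0,0,-0.04,0,0,0.3,0],[0,0,-0.04,0,0,-0.3,0],[0,0,-0.04,0,0,0,0],[0,0,0,0,0,0,0],[0,0,0,0,0,0,0],[0,0,0,0,0,0,0],[0,0,0,0,0,0,0],[0,0,0,0,0,0,0]])

```text
time: 10.75
ee_pos: [0.5342, 0.1385, 0.1706]
ee_rot: [-0.0, 0.997, 0.082, 0.001]
force: [-3.6, -0.6, 24.6]
grip_width: 0.0091
```

```bash
python3 st.py
```

```text
t 10.75 pos [0.5342 0.1385 0.1706] yaw 9.4 q [-3.000e-04  9.967e-01  8.150e-02  9.000e-04] F [-3.6 -0.6 24.6] M [-0.1   1.17  0.04] grip 0.0091 j [-0.43  0.76  0.23  1.66 -0.23  0.75  0.07]
```

Bottomed out at TCP z 0.1706, against 0.171 expected for home. I'll ease the push slightly and start turning.

Call:
servo_tool(plan=[[0,0,0.02,0,0,0,0],[0,0,0,0,0,-0.6,0],[0,0,0,0,0,-0.8,0],[0,0,0,0,0,-0.8,0],[0,0,0,0,0,-0.8,0],[0,0,0,0,0,-0.8,0],[0,0,0,0,0,-0.8,0],[0,0,0,0,0,0,0]])

```text
time: 11.55
ee_pos: [0.5339, 0.1388, 0.1706]
ee_rot: [-0.0, 0.971, -0.239, 0.0]
force: [-4.0, -0.6, 19.5]
grip_width: 0.0092
```

```bash
python3 st.py
```

```text
t 11.55 pos [0.5339 0.1388 0.1706] yaw -27.7 q [-4.000e-04  9.710e-01 -2.391e-01  4.000e-04] F [-4.  -0.6 19.5] M [0.2  1.03 0.13] grip 0.0092 j [-0.53  0.79  0.42  1.66 -0.43  0.78 -0.39]
```

Call:
servo_tool(plan=[[0,0,0,0,0,-0.9,0],[0,0,0,0,0,-0.9,0],[0,0,0,0,0,-0.9,0],[0,0,0,0,0,-0.9,0],[0,0,0,0,0,-0.9,0],[0,0,0,0,0,-0.9,0],[0,0,0,0,0,-0.9,0],[0,0,0,0,0,-0.7,0]])

```text
time: 12.35
ee_pos: [0.5341, 0.1386, 0.1707]
ee_rot: [-0.001, 0.745, -0.667, 0.0]
force: [-3.4, 0.7, 17.7]
grip_width: 0.009
```

Run:
```python
import st
from cell import arm
import cv2,numpy as np,pickle
T=arm.snapshot('top');S=arm.snapshot('scene');W=arm.snapshot('wrist');pickle.dump((T,S,W),open('e.pkl','wb'))
u=lambda a:cv2.resize(a,(400,300),interpolation=cv2.INTER_CUBIC)
cv2.imwrite('pics/e.png',np.vstack([np.hstack([u(T['color'][140:260,150:310]),u(S['color'][105:225,290:450])]),np.hstack([u(W['color'][100:400,120:520]),u(S['color'])])]))
```

```text
t 12.35 pos [0.5341 0.1386 0.1707] yaw -83.7 q [-8.000e-04  7.448e-01 -6.673e-01  3.000e-04] F [-3.4  0.7 17.7] M [0.09 0.8  0.15] grip 0.009 j [-0.65  0.86  0.71  1.66 -0.69  0.88 -1.12]
```

View pics/e.png

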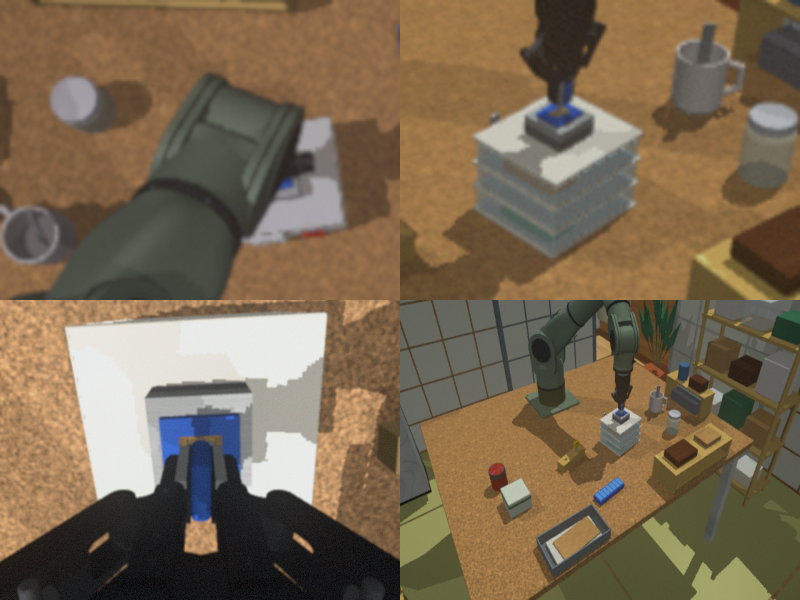

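The views show the key gripped in the collar and turned, with the bow parallel to the pads (crop about (203,480)). The end of the bar now stands above the unit's top edge at (495,118). The yellow key and the bystanders look untouched. I'll hold to settle and check once more.

Call:
servo_tool(plan=[[0,0,0,0,0,-0.1,0],[0,0,0,0,0,0,0],[0,0,0,0,0,0,0],[0,0,0,0,0,0,0],[0,0,0,0,0,0,0],[0,0,0,0,0,0,0],[0,0,0,0,0,0,0],[0,0,0,0,0,0,0]])

```text
time: 13.3
ee_pos: [0.5341, 0.1386, 0.1707]
ee_rot: [-0.001, 0.742, -0.671, 0.0]
force: [-2.8, 1.5, 19.1]
grip_width: 0.0092
```

Run:
```python
import st
from cell import arm
from h import *
W=arm.snapshot('wrist')
for c,n,p in blobs(W,(105,130),(295,200,350,400),130,30,amin=60): print(c,n,cv2.minAreaRect(p.astype(np.float32)))
S0,T0=[pickle.load(open(n+'.pkl','rb')) for n in('scene','top')];S=arm.snapshot('scene')
for r,nm in(((245,180,300,220),'stand'),((395,115,455,182),'mug/jar'),((305,233,362,275),'pill'),((135,210,215,290),'can/box')):
    x0,y0,x1,y1=r;a,b=[cv2.cvtColor(q['color'][y0:y1,x0:x1],6).astype(np.float32) for q in(S0,S)];print(nm,np.round(cv2.phaseCorrelate(a,b),2).tolist() if 0 else cv2.phaseCorrelate(a,b))
print([ (c.round(1),n) for c,n,p in blobs(S,(22,32),(245,180,300,230),190,140)])
```

```text
t 13.3 pos [0.5341 0.1386 0.1707] yaw -84.2 q [-8.000e-04  7.418e-01 -6.706e-01  2.000e-04] F [-2.8  1.5 19.1] M [0.3  0.8  0.18] grip 0.0092 j [-0.65  0.86  0.71  1.66 -0.69  0.88 -1.13]
[323.47738288 228.58804523] 1238 ((322.0, 234.5), (39.0, 54.0), 90.0)
[320.67757009 281.22963952] 1498 ((320.5, 280.5), (77.0, 21.0), 90.0)
stand ((0.3536224001995656, 0.011657747444726141), 0.3100145910183589)
mug/jar ((-0.019871804733309517, -0.0214600466633712), 0.9427869452370538)
pill ((-0.035994863926518406, 0.5814690724815179), 1.0563548354749326)
can/box ((0.012571809484711594, 0.0015027685167154914), 0.9762749662995338)
[]
```

The bow is still square in the pads. My strict yellow mask found nothing this time, possibly because of shadow. I'll recheck with a looser mask before handing in.

Run:
```python
from h import *
T,S,W=pickle.load(open('e.pkl','rb'));S0=pickle.load(open('scene.pkl','rb'))
ok=[]
for d in(S0,S): b=max(blobs(d,(24,34),(270,178,295,202),150,60),key=lambda b:b[1]);print(b[0],b[1],b[2].min(0),b[2].max(0));ok.append(b[0])
if np.linalg.norm(ok[0]-ok[1])<3:
    from cell import arm
    print(arm.hand_in())
```

```text
[281.32 191.48] 50 [278 187] [284 196]
[281.26 192.  ] 50 [278 187] [285 197]
the job is handed in; nothing more can be done
None
```

The blue key is in the lock, fully home and turned a quarter clockwise. I handed the job in at about 13.4 s with the gripper still holding it there. The hand-in gives no verdict.

- **Home:** the fingers bottomed out at TCP height 0.1706 m, against 0.171 expected. They were about 1 mm from the measured lock axis and pushing down with about 19 N.
- **Turn:** the tool turned 93.6°. Less the 0.13 rad of play, the lock should stand at about 1.50 rad, over the 1.25 needed. The wrist moment of 0.15–0.18 N·m fits the spring at that angle. The lock angle itself was never measured directly, only worked out from these.
- **Grip:** the opening held at 9.2 mm and the bow was still square in the pads. The bar's end appeared above the unit's top edge in the last picture.
- **Yellow key:** it moved less than 1 pixel in the scene view. My first colour mask missed it, so I rechecked with a looser one and found it in the same place.
- **Bystanders:** the mug, jar, pill case, canister and box matched their starting pictures to within 0.6 pixel.

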